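# Set the drying timer on the sandal finishing bench

### The job

Set the bell timer for a ten-minute glue drying: wind its dial clockwise past the top (15-minute) mark, then turn it back and leave the pointer on the 10-minute mark. The timer stands loose on its mat and slips round under its stiff dial, so push the dial in through its play until it seats and keep bearing down while you turn, firmly enough that the case stays where it stands, but gently, never harder than about 20 N. Leave the other things alone.

Things in the scene. Friction and masses are not known exactly. Their poses are not given: they have to be found in the camera images.
- timer: Grey round bell timer standing loose on three rubber feet 35 mm from its axis: 140 mm across, case top 44 mm above the mat, 0.35 kg. Origin: centre of its underside; z up. One half of its white face has ticks 0 to 15, one per minute, 12 degrees apart, clockwise from above: 0 along the body's +x, 15 along -x. A bell cap (22 mm wide, 9 mm high) lies 52 mm out along +y, in the other half.
- dial (a joint): Angle of the dial relative to the case, rad; grows clockwise from above: 0 at the 0 mark, 0.2094 per minute, 2.094 at 10 minutes, 3.142 at the top mark; hard stop at 3.49. It stays where it is left and takes about 0.18 N m to turn either way. Unpressed, the case turns along with it; bearing down with 10 N or more keeps the case still (10 to 15 N is a good press).
- dial_grip (a point): Point to grip at on the dial's axis, 81 to 85 mm above the mat. Black disc 52 mm across, its top 26 mm below the point, with an upright bar grip 44 x 14 mm from the disc to 14 mm above the point. x: along the bar to its pointer end (white lines; a black nose 44 mm out); z up. Pushed with 3 N it sinks up to 5 mm (some play, unknown) and stays; then a spring gives 8 N per mm, 3 mm at most.
- top_mark (a point): Outer end of the 15-minute top mark, the thick long tick (20 x 7 mm) on the timer's face, 64.5 mm from its axis, 44 mm above the mat. Ticks 0, 5 and 10 are 17 mm long, the others 10 mm.
- sandal_left: Finished sandal, 240 x 90 x 57 mm, bystander. Origin under its centre, x towards the toe.
- sandal_right: Finished sandal, 240 x 90 x 57 mm, bystander. Origin under its centre, x towards the toe.
- bottle: Clear bottle with cap, 64 mm across, 170 mm high, bystander. Origin under its centre.
- tray: Empty blue plastic tray 160 x 120 x 50 mm, bystander. Origin under its centre.
- mat: Round hard cork mat, 200 mm across and 6 mm thick, fixed to the bench, on which the timer stands. Origin: centre of its underside, on the bench top (z = 0).
Not all that is in view belongs to the job. There is more than one size of the timer; the job needs the largest.

How it is judged:
By the outcome, as a careful person would: the job done as asked, in the order asked, and still so for the second after the job is handed in, with the robot touching nothing.
It also fails if it takes over 72 s, if anything falls off the work surface, if the arm or the gripper's body presses on something with over 40 N, if the wrist force passes 120 N, or if a joint passes its speed limit or range.

### The arm

A 6-joint arm with a two-finger parallel gripper is mounted at the origin on the work surface. World frame = base frame: x ahead of the robot, y to its left, z up, the work surface at z = 0. Lengths are in m, angles in rad, forces in N, time in s.
With the tool pointing down it reaches from about 0.375 to 0.975 m from the base axis. Payload 3.8 kg.
Tool frame: the origin (TCP) lies at the very end of the fingers, on their centre line; the grasp point (between the pads) lies behind it (bot.tcp_to_grasp is the y of the grasp point in the tool frame, in m); y points along the fingers, z is the direction in which the jaws open and shut, and the axes are right-handed (so a half turn about y gives the same grasp; the last joint's range is limited). The gripper opens to 85 mm and grips with 20 to 120 N. Pads are 22 mm wide; open, the fingers measure 114 mm over their backs; the gripper's body (76 mm by 85 mm) begins 54 mm behind the grasp point. The pads swing forward as they close: fully open they stand 13 mm farther back than shut.
Start: joints at [-1.158, 0.264, 1.604, -0, 1.274, -0.037], TCP at [0.293, -0.608, 0.196] pointing down, gripper open.
Joint ranges: [-2.63, 2.63], [-0.94, 2.18], [0.31, 2.57], [-1.31, 4.45], [0, 2.66], [-2.55, 2.55]. Speed limits (rad/s): [2.57, 2.57, 3.14, 3.14, 3.14, 3.14].

### API

Orientations are given as a rotation vector (axis times angle).
In Python, from workcell import bot, optics, workorder gives the robot as it stands.
- The arm moves only by the shell command python3 -m handwheel 'ROWS' [FORCE]. ROWS is JSON, a list of rows, each a list of 7 numbers: the shift along the tool's x, y, z in m, then the turn, a rotation vector about the tool's x, y, z in rad, then the opening, from 0 (shut) to 1 (fully open). A call has 1 to 8 rows; each row shifts and turns the commanded pose from where the row before left it, along the tool's axes as they then stand; what a row does not reach is not made up. A row lasts 1/8 s, in which the tool goes at most 62.5 mm and 10.7 degrees, less where a joint would pass 70% of its speed; a pose out of reach is approached as far as the arm can. A call with a gripper value outside its range is refused whole. The fingers move at their own pace and stop on an object; FORCE is the grip in N (left out, the last holds). Time passes only in rows, so rows that do not move let the fingers close. It gives the time, the measured TCP pose, the force and the opening at its end, in the units of the state.
- bot.read_state(): the state, without advancing time (a new reading comes with each control period).
- optics.read_camera(name): name is "scene" or "top" or "wrist"; returns a dict with "image" (420x560x3 uint8, red, green, blue), "z_map" (420x560 float32, m along the optical axis (not along the pixel's ray), 0 where there is no reading), "mtx" (3x3 intrinsics, pixels), "world_from_camera" (4x4, takes a point from camera to world coordinates); the wrist camera has in their place "hand_eye" (4x4, takes a point from camera to tool coordinates, whose origin is the TCP and whose axes are the tool frame's). Camera axes: x right, y down, z forward; pixel columns grow to the right and rows downward; lengths in m; the calibration is good to about 2 mm. A picture is of the moment at which its call begins: read the wrist's pose just before it.
- workorder.finish_job(): hands the job in, once; it reports no verdict.
The state is a dict: "time": time; "q": joint angles; "joint_vel": joint speeds; "joint_torque": joint torques, N m; "tool_pos": TCP position; "tcp_rot": TCP orientation; "wrist_force": force on the tool from outside, world axes, zero at the start; "torque": the same for the moment, N m; "width": opening from 0.0 (shut) to 1.0 (fully open).
Only numpy, scipy, OpenCV 4.12 (cv2) and the standard library are available. Lean on these libraries where they do the work, as an engineer would, in place of code of your own. Each camera call takes 0.05 s, during which the arm holds its last target.

## Working session

There is one attempt and no reset: what is moved stays moved. The work goes in short steps, Python scripts to look and compute and a shell command to move; the robot and the scene stay as the last step left them, time stands still between calls to the robot, and variables do not carry over. Pictures are saved under pics/ and viewed, and the job is handed in when it is done.

```bash
mkdir -p pics; ls; python3 - <<'E'
from workcell import bot, optics
import cv2,numpy as np
s=bot.read_state();print(s['time'],s['tool_pos'],s['tcp_rot'],s['wrist_force'],s['width'],bot.tcp_to_grasp)
for n in ['scene','top','wrist']:
    c=optics.read_camera(n);cv2.imwrite(f'pics/{n}0.png',c['image'][:,:,::-1]);np.savez(f'{n}0.npz',**c)
    print(n,c['mtx'].tolist(),c.get('world_from_camera',c.get('hand_eye')).round(4).tolist())
E
```

```text
pics
0.0 [ 0.29317281 -0.60710921  0.19485923] [-0.45156782  1.97424263 -1.96977873] [0.16071159 0.53261387 0.50050164] 1.001133242286182 -0.0187
scene [[527.997524551273, 0.0, 280.3035463938682], [0.0, 527.997524551273, 212.32189901264124], [0.0, 0.0, 1.0]] [[-0.765, 0.3418, -0.5458, 1.3487], [0.644, 0.4051, -0.649, 0.9616], [-0.0007, -0.848, -0.53, 0.8555], [0.0, 0.0, 0.0, 1.0]]
top [[503.3444647166352, 0.0, 272.5286374042435], [0.0, 503.3444647166352, 208.64372361537434], [0.0, 0.0, 1.0]] [[-0.0227, -0.9913, 0.1295, 0.4069], [-0.9997, 0.0231, 0.002, 0.041], [-0.0049, -0.1294, -0.9916, 1.2937], [0.0, 0.0, 0.0, 1.0]]
wrist [[327.7504229957196, 0.0, 281.3719176089151], [0.0, 327.7504229957196, 208.82390313389988], [0.0, 0.0, 1.0]] [[0.0005, 0.9508, 0.3097, -0.0789], [-0.0016, -0.3097, 0.9508, -0.1769], [1.0, -0.0009, 0.0014, 0.0004], [0.0, 0.0, 0.0, 1.0]]
```

View pics/top0.png

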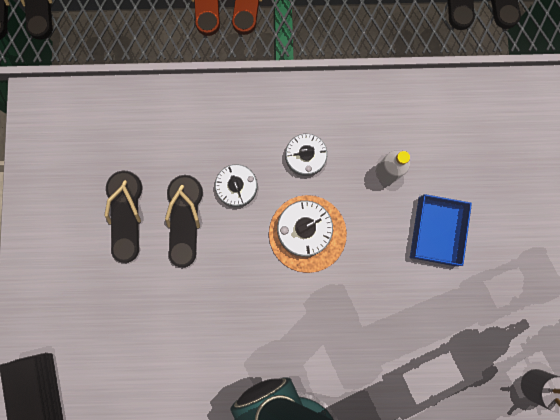

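View pics/scene0.png

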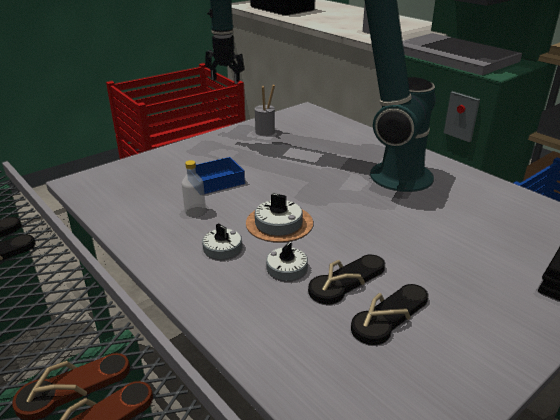

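```bash
python3 - <<'E'
import cv2,numpy as np
im=cv2.imread('pics/top0.png')
cv2.imwrite('pics/crop0.png',cv2.resize(im[185:280,260:355],None,fx=6,fy=6,interpolation=cv2.INTER_CUBIC))
cv2.imwrite('pics/crop1.png',cv2.resize(im[125:280,205:355],None,fx=4,fy=3.8,interpolation=cv2.INTER_CUBIC))
E
```

```text
(no output)
```

View pics/crop0.png

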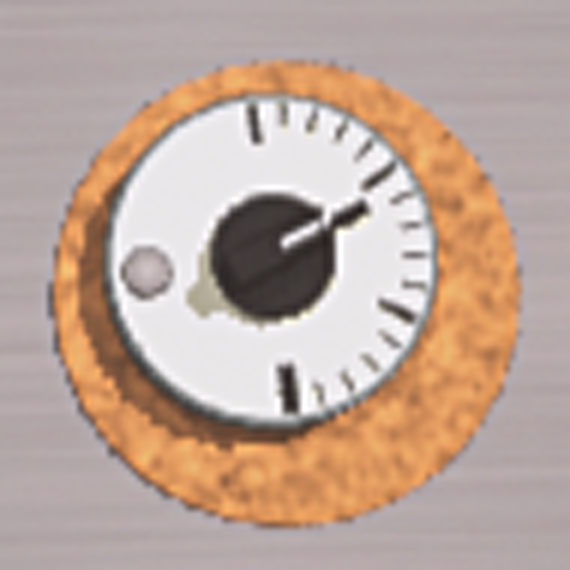

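View pics/crop1.png

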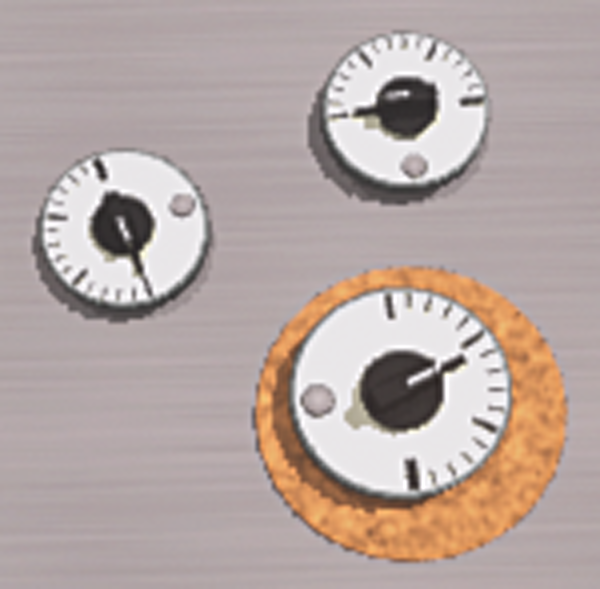

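```bash
cat > h.py <<'E'
import cv2,numpy as np
from scipy.spatial.transform import Rotation as R
from workcell import bot, optics
def grab(n):
    s=bot.read_state(); c=optics.read_camera(n)
    if n=='wrist':
        T=np.eye(4);T[:3,:3]=R.from_rotvec(s['tcp_rot']).as_matrix();T[:3,3]=s['tool_pos']
        c['W']=T@c['hand_eye']
    else: c['W']=c['world_from_camera']
    return s,c
def toplane(c,px,z):
    px=np.atleast_2d(px).astype(float)
    d=np.c_[px,np.ones(len(px))]@np.linalg.inv(c['mtx']).T@c['W'][:3,:3].T
    o=c['W'][:3,3]; return o+d*((z-o[2])/d[:,2])[:,None]
def proj(c,P):
    P=np.atleast_2d(P); p=(P-c['W'][:3,3])@c['W'][:3,:3]; p=p@c['mtx'].T; return p[:,:2]/p[:,2:]
def topview(c,ctr,z,half=0.1,s=3000):
    # rectified view onto plane z: image right=-y, up=+x
    n=int(2*half*s); corners=np.array([[ctr[0]+half,ctr[1]+half,z],[ctr[0]+half,ctr[1]-half,z],[ctr[0]-half,ctr[1]-half,z],[ctr[0]-half,ctr[1]+half,z]])
    H=cv2.getPerspectiveTransform(proj(c,corners).astype(np.float32),np.array([[0,0],[n,0],[n,n],[0,n]],np.float32))
    return cv2.warpPerspective(c['image'],H,(n,n),flags=cv2.INTER_CUBIC)
E
python3 - <<'E'
from h import *
s,c=grab('top')
im=c['image'].astype(int)
m=((im.min(2)>195)&(im.max(2)-im.min(2)<25)).astype(np.uint8)
m2=np.zeros_like(m);m2[190:270,262:345]=m[190:270,262:345]
m2=cv2.morphologyEx(m2,cv2.MORPH_CLOSE,np.ones((3,3)))
k=max(cv2.findContours(m2,cv2.RETR_EXTERNAL,cv2.CHAIN_APPROX_NONE)[0],key=cv2.contourArea)
P=toplane(c,cv2.convexHull(k)[:,0],0.05)
(cx,cy),r=cv2.minEnclosingCircle(P[:,:2].astype(np.float32));print(cx,cy,r)
for n,p in [('15',[260+289/6,185+388/6]),('0',[260+256/6,185+122/6])]:
    q=toplane(c,p,0.05)[0]; print(n,q,np.degrees(np.arctan2(q[1]-cy,q[0]-cx)))
# disc/pointer
for n,p in [('nose',[260+360/6,185+210/6])]:
    q=toplane(c,p,0.06)[0]; print(n,q,np.degrees(np.arctan2(q[1]-cy,q[0]-cx)))
# mat
hsv=cv2.cvtColor(c['image'],cv2.COLOR_RGB2HSV)
mm=cv2.inRange(hsv,(5,90,90),(25,255,255));mm[:185]=0;mm[280:]=0;mm[:,:260]=0;mm[:,355:]=0
k=max(cv2.findContours(mm,cv2.RETR_EXTERNAL,cv2.CHAIN_APPROX_NONE)[0],key=cv2.contourArea)
print(cv2.minEnclosingCircle(toplane(c,cv2.convexHull(k)[:,0],0.006)[:,:2].astype(np.float32)))
T=R.from_rotvec(s['tcp_rot']).as_matrix();print(T.round(3), s['time'])
E
```

```text
0.5204967856407166 -0.03549676761031151 0.06620575487613678
15 [ 0.46535873 -0.04199592  0.05      ] -173.27753065578224
0 [ 0.57592359 -0.03180326  0.05      ] 3.8124196341313694
nose [ 0.53711445 -0.07278441  0.06      ] -65.97930442726107
((0.5097661018371582, -0.043942809104919434), 0.09959260374307632)
[[-0.901 -0.001  0.435]
 [-0.435  0.002 -0.901]
 [-0.    -1.    -0.002]] 0.15
```

```bash
python3 -m handwheel '[[-0.04,-0.006,-0.037,0,0,0,1],[-0.04,0,-0.037,0,0,0,1],[-0.04,0,-0.037,0,0,0,1],[-0.04,0,-0.037,0,0,0,1],[-0.04,0,-0.037,0,0,0,1],[-0.04,0,-0.037,0,0,0,1],[-0.04,0,-0.037,0,0,0,1],[-0.04,0,-0.037,0,0,0,1]]'; python3 -m handwheel '[[-0.04,0,-0.037,0,0,0,1],[-0.04,0,-0.037,0,0,0,1],[-0.04,0,-0.037,0,0,0,1],[-0.0135,0,-0.009,0,0,0,1],[0,0,0,0,-0.15,0,1],[0,0,0,0,-0.15,0,1],[0,0,0,0,-0.15,0,1],[0,0,0,0,-0.15,0,1]]'; python3 -m handwheel '[[0,0,0,0,-0.15,0,1],[0,0,0,0,-0.15,0,1],[0,0,0,0,-0.15,0,1],[0,0,0,0,-0.15,0,1],[0,0,0,0,-0.15,0,1],[0,0,0,0,-0.15,0,1],[0,0,0,0,-0.034,0,1],[0,0,0,0,0,0,1]]'
python3 - <<'E'
from h import *
s,c=grab('wrist');print(s['time'],s['tool_pos'],s['q'],s['wrist_force']);T=R.from_rotvec(s['tcp_rot']).as_matrix();print(T.round(3))
cv2.imwrite('pics/w1.png',c['image'][:,:,::-1])
v=topview(c,(0.5205,-0.0355),0.05);cv2.imwrite('pics/w1t.png',v[:,:,::-1])
E
```

```text
time: 1.2
tool_pos: [0.4533, -0.2005, 0.2022]
tcp_rot: [-0.45, 1.972, -1.972]
wrist_force: [0.3, -0.1, 0.1]
width: 1.002
time: 2.2
tool_pos: [0.5207, -0.0369, 0.202]
tcp_rot: [-0.92, 1.579, -1.579]
wrist_force: [0.6, 0.4, 0.0]
width: 1.001
time: 3.2
tool_pos: [0.5209, -0.0365, 0.2021]
tcp_rot: [-1.376, 0.902, -0.902]
wrist_force: [-0.1, -0.6, 0.3]
width: 0.998
3.2 [ 0.52087746 -0.03653365  0.20210108] [-1.17599314e-01 -3.05439472e-02  1.91989486e+00 -1.85881937e-04
  1.25243284e+00 -5.28080509e-01] [-0.08147782 -0.61157868  0.29460807]
[[ 0.399 -0.     0.917]
 [-0.917 -0.     0.399]
 [ 0.    -1.    -0.   ]]
```

View pics/w1.png

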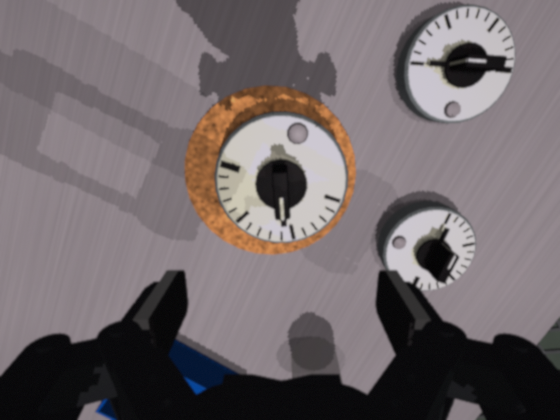

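View pics/w1t.png

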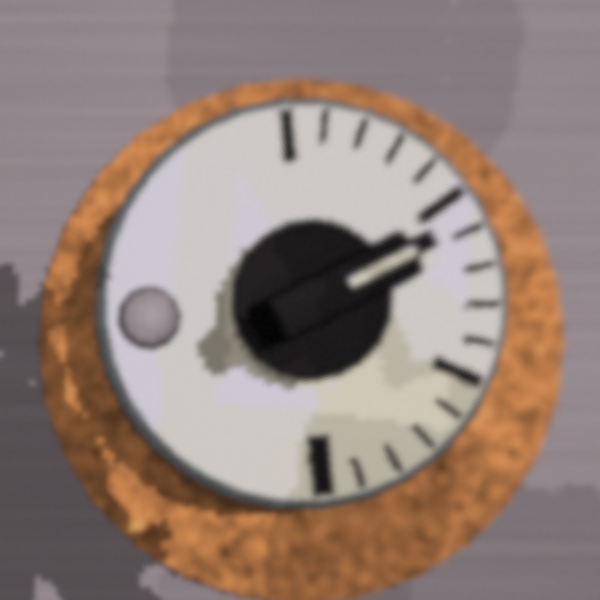

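```bash
python3 - <<'E'
from h import *
s,c=grab('wrist')
v=topview(c,(0.5197,-0.0368),0.103,half=0.06,s=5000);cv2.imwrite('pics/w1b.png',np.clip(v[:,:,::-1].astype(float)*1.0,0,255)**0.6*9)
E
```

```text
[ WARN:0@1.382] global loadsave.cpp:1063 imwrite_ Unsupported depth image for selected encoder is fallbacked to CV_8U.
```

View pics/w1b.png

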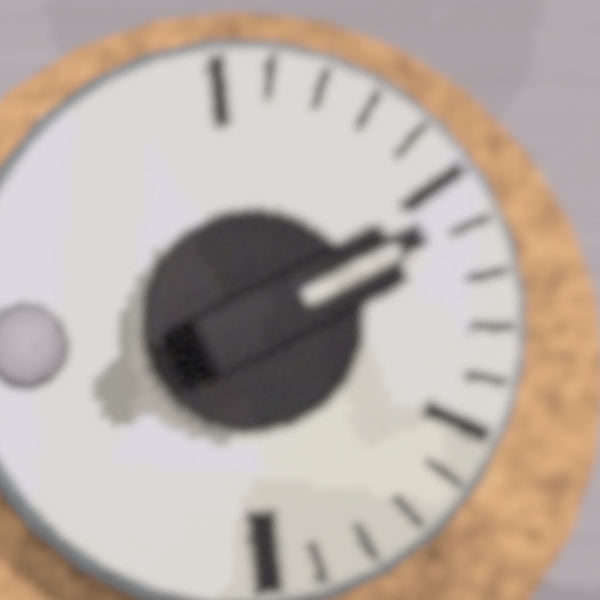

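```bash
python3 -m handwheel '[[-0.0005,0.04,-0.0012,0,-0.05,0,1],[0,0.04,0,0,0,0,0.6],[0,0.03,0,0,0,0,0.5],[0,0.015,0,0,0,0,0.4],[0,0.006,0,0,0,0,0.4],[0,0,0,0,0,0,0.4]]'
python3 - <<'E'
from h import *
s,c=grab('wrist');print(s['time'],s['tool_pos'],s['q'],s['wrist_force'],s['width'])
cv2.imwrite('pics/w2.png',c['image'][:,:,::-1])
s,c=grab('scene');cv2.imwrite('pics/s2.png',cv2.resize(c['image'][130:300,180:380],None,fx=3.5,fy=3.5)[:,:,::-1])
E
```

```text
time: 4.05
tool_pos: [0.5203, -0.0362, 0.0718]
tcp_rot: [-1.393, 0.861, -0.863]
wrist_force: [0.6, 0.2, 0.0]
width: 0.399
4.05 [ 0.52032288 -0.03616154  0.07179736] [-1.17123362e-01  8.80552208e-02  2.05379372e+00 -3.43915680e-05
  9.98824117e-01 -5.79927153e-01] [0.55381987 0.17517151 0.02013294] 0.39889551295598885
```

View pics/w2.png

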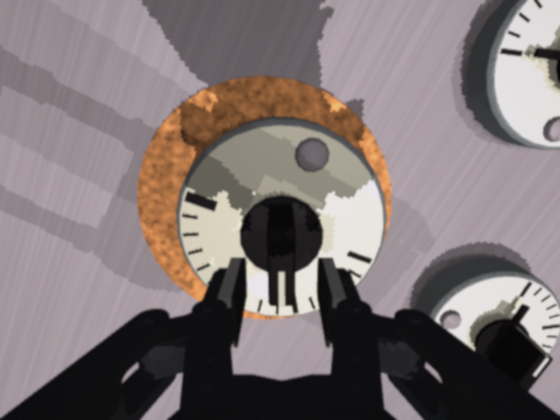

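View pics/s2.png

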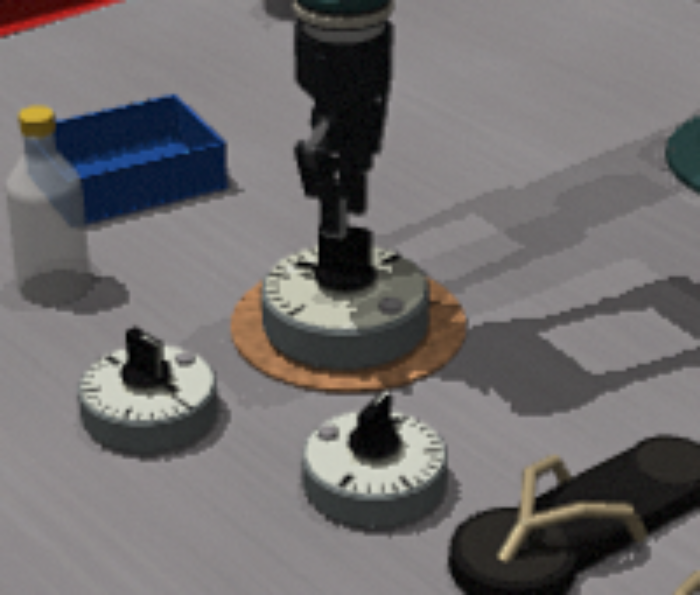

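```bash
python3 - <<'E'
from h import *
s,c=grab('wrist')
t=s['tool_pos'];T=R.from_rotvec(s['tcp_rot']).as_matrix()
g=t+T[:,1]*-0.0187
b=lambda z,k:np.array([0.5195+k*np.cos(np.radians(-63.5)),-0.0365+k*np.sin(np.radians(-63.5)),z])
im=c['image'][:,:,::-1].copy()
def draw(c,im,f=1,o=(0,0)):
  for P,col in [(t,(0,0,255)),(g,(0,255,255)),(b(.103,-.022),(0,255,0)),(b(.103,0),(0,255,0)),(b(.103,.022),(0,255,0)),(b(.050,.0645),(255,0,0)),(b(.05,-.0645),(255,0,0))]:
    p=(proj(c,P)[0]-o)*f; cv2.circle(im,tuple(int(round(x)) for x in p),3,col,-1)
im=(255*(im/255.)**0.5).astype(np.uint8)
draw(c,im); cv2.imwrite('pics/w2d.png',im[100:,100:450])
s,c=grab('scene');im=cv2.resize(c['image'][180:260,220:340],None,fx=6,fy=6)[:,:,::-1].copy();im=(255*(im/255.)**0.5).astype(np.uint8)
draw(c,im,6,(220,180));cv2.imwrite('pics/s2d.png',im)
E
```

```text
(no output)
```

View pics/w2d.png

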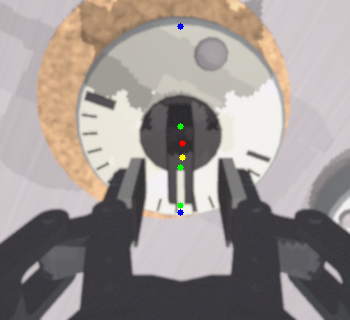

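View pics/s2d.png

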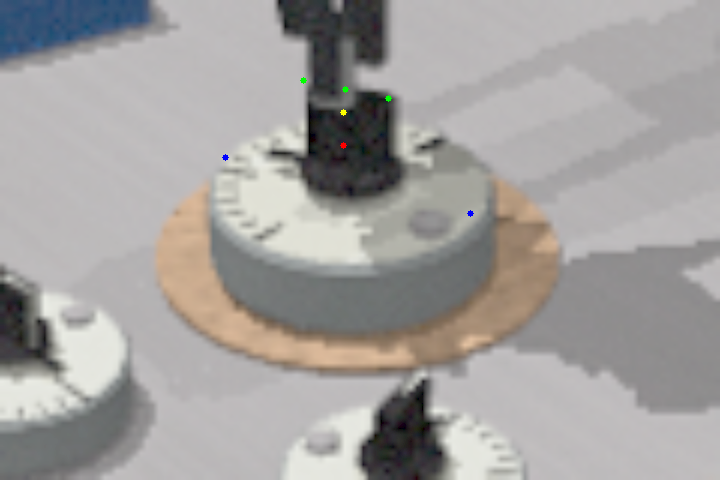

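```bash
python3 -m handwheel '[[0,0,0,0,0,0,0.25],[0,0,0,0,0,0,0.18],[0,0,0,0,0,0,0.1],[0,0,0,0,0,0,0],[0,0,0,0,0,0,0],[0,0,0,0,0,0,0]]' 60
python3 - <<'E'
from h import *
s,c=grab('wrist');print(s['time'],s['tool_pos'],s['wrist_force'],s['torque'],s['width'])
im=c['image'][:,:,::-1];im=(255*(im/255.)**0.5).astype(np.uint8);cv2.imwrite('pics/w3.png',im)
E
```

```text
time: 5.0
tool_pos: [0.5197, -0.0361, 0.0711]
tcp_rot: [-1.393, 0.862, -0.862]
wrist_force: [0.3, 0.5, -0.5]
width: -0.0
5.0 [ 0.51965477 -0.03608447  0.07112173] [ 0.272325    0.45311693 -0.45269025] [-0.05387112 -0.02855995  0.02704343] -0.00021479446819616148
```

View pics/w3.png

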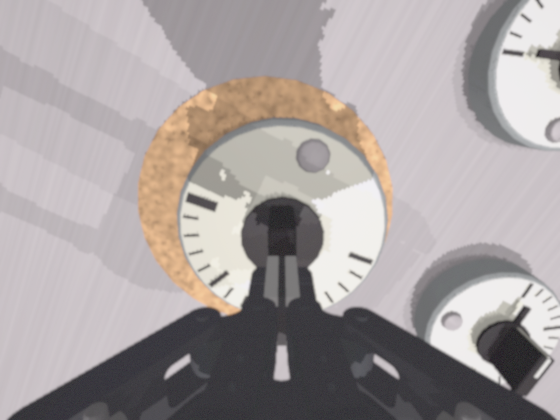

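```bash
python3 - <<'E'
from h import *
def pts(c,u,v):
    z=c['z_map'][v,u]; p=np.linalg.inv(c['mtx'])@np.array([u,v,1.])*z; return (c['W']@np.r_[p,1])[:3].round(4)
s,c=grab('wrist')
print(proj(c,s['tool_pos']),bot.tcp_to_grasp)
for v in range(195,300,8): print('w',v,pts(c,281,v),pts(c,270,v),pts(c,292,v))
print('face',pts(c,220,200),pts(c,350,210))
s,c=grab('scene')
for v in range(185,222,3): print('s',v,*[pts(c,u,v) for u in (270,276,282)])
im=cv2.resize(c['image'][160:240,220:340],None,fx=6,fy=6)[:,:,::-1].copy();im=(255*(im/255.)**0.5).astype(np.uint8)
cv2.imwrite('pics/s3.png',im)
E
```

```text
[[282.26840924 242.80494497]] -0.0187
w 195 [ 0.5087 -0.0158  0.0493] [ 0.5025 -0.0188  0.0496] [ 0.515  -0.0128  0.049 ]
w 203 [ 0.5092 -0.0167  0.0631] [ 0.5033 -0.0194  0.0637] [ 0.5149 -0.0137  0.0636]
w 211 [ 0.5094 -0.0171  0.0768] [ 0.5044 -0.0208  0.0735] [ 0.5149 -0.0145  0.0763]
w 219 [ 0.5093 -0.0168  0.0905] [ 0.5046 -0.0201  0.0882] [ 0.5143 -0.0143  0.0907]
w 227 [ 0.5093 -0.0168  0.1016] [ 0.5049 -0.0198  0.1   ] [ 0.5142 -0.0147  0.101 ]
w 235 [ 0.5107 -0.0196  0.1041] [ 0.5063 -0.0224  0.1029] [ 0.5156 -0.0176  0.1032]
w 243 [ 0.5124 -0.023   0.105 ] [ 0.5081 -0.0262  0.1029] [ 0.5174 -0.0212  0.1034]
w 251 [ 0.5145 -0.0273  0.1037] [ 0.51   -0.0301  0.1027] [ 0.5192 -0.0246  0.1043]
w 259 [ 0.5142 -0.0266  0.1137] [ 0.5099 -0.0292  0.1128] [ 0.5188 -0.0245  0.1132]
w 267 [ 0.5143 -0.0268  0.1208] [ 0.5102 -0.0291  0.1203] [ 0.5188 -0.025   0.12  ]
w 275 [ 0.5143 -0.0267  0.1279] [ 0.5103 -0.0289  0.1276] [ 0.5189 -0.0256  0.126 ]
w 283 [ 0.5144 -0.0269  0.1338] [ 0.5106 -0.029   0.1335] [ 0.5184 -0.0251  0.1334]
w 291 [ 0.5146 -0.0271  0.1391] [ 0.5106 -0.0285  0.14
[... 565 characters left out ...]
 0.0997] [ 0.5199 -0.0162  0.1051]
s 200 [ 0.4391 -0.171  -0.0057] [ 0.5257 -0.0359  0.0886] [ 0.5198 -0.0163  0.0953]
s 203 [ 0.5099 -0.0829  0.051 ] [ 0.5264 -0.035   0.0793] [ 0.5185 -0.0179  0.0841]
s 206 [ 0.5331 -0.0543  0.063 ] [ 0.524  -0.0381  0.0669] [ 0.5177 -0.0188  0.0734]
s 209 [ 0.5469 -0.0372  0.0663] [ 0.5314 -0.0292  0.0639] [ 0.5184 -0.018   0.0641]
s 212 [ 0.5422 -0.0432  0.0515] [ 0.5394 -0.0196  0.0617] [ 0.5273 -0.0075  0.0626]
s 215 [ 0.5517 -0.0317  0.0507] [ 0.5386 -0.0206  0.0508] [ 0.5251 -0.0101  0.0503]
s 218 [ 0.5616 -0.0195  0.0506] [ 0.5484 -0.0088  0.0504] [0.5337 0.     0.0487]
s 221 [ 0.5701 -0.009   0.0493] [ 0.555  -0.0009  0.047 ] [0.5448 0.0132 0.0497]
```

View pics/s3.png

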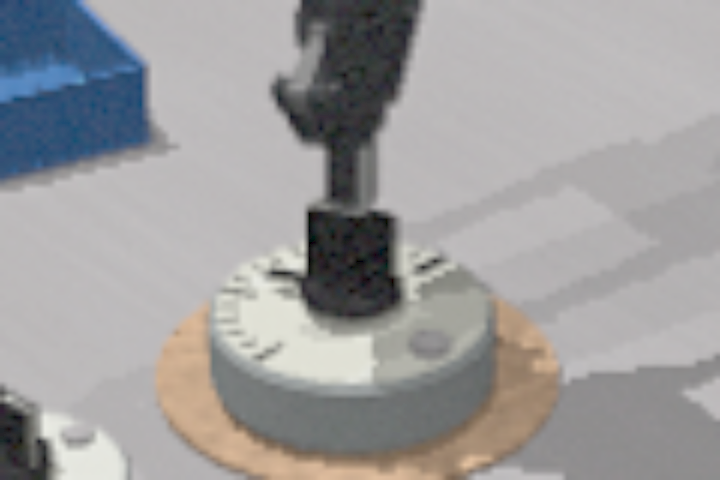

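```bash
python3 - <<'E'
import cv2
im=cv2.imread('pics/w3.png');cv2.imwrite('pics/w3z.png',cv2.resize(im[190:290,220:345],None,fx=6,fy=6,interpolation=cv2.INTER_CUBIC))
E
```

```text
(no output)
```

View pics/w3z.png

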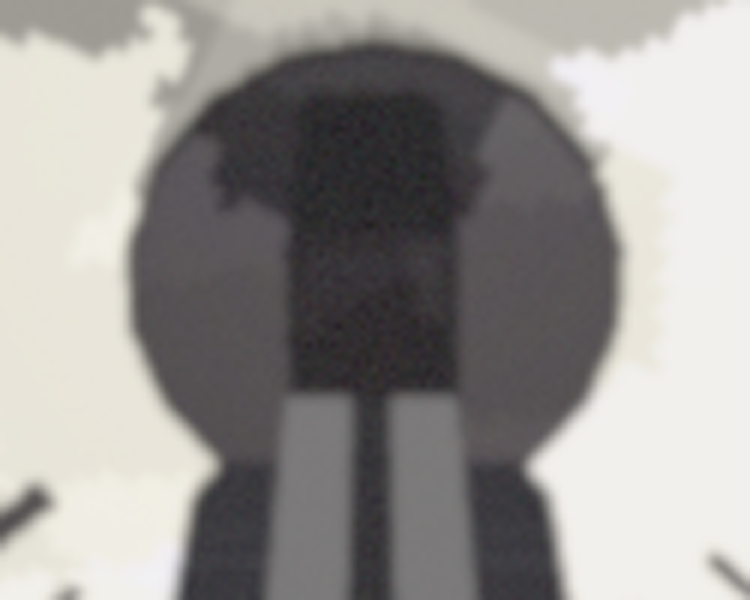

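```bash
python3 -m handwheel '[[0,-0.03,0,0,0,0,0],[0,-0.03,0,0,0,0,0],[0,0,0,0,0,0,0]]'
python3 - <<'E'
from h import *
s,c=grab('wrist');print(s['time'],s['tool_pos'],s['wrist_force'],s['width'])
im=c['image'][:,:,::-1];im=(255*(im/255.)**0.5).astype(np.uint8);cv2.imwrite('pics/w4.png',im);np.savez('w4.npz',**c)
def pts(u,v):
    z=c['z_map'][v,u]; p=np.linalg.inv(c['mtx'])@np.array([u,v,1.])*z; return (c['hand_eye']@np.r_[p,1])[:3].round(4)
for v in range(225,320,6): print(v,pts(268,v),pts(281,v),pts(295,v))
s,c=grab('scene');im=cv2.resize(c['image'][140:240,220:340],None,fx=6,fy=6)[:,:,::-1].copy();im=(255*(im/255.)**0.5).astype(np.uint8)
cv2.imwrite('pics/s4.png',im)
E
```

```text
time: 5.52
tool_pos: [0.5223, -0.0364, 0.1341]
tcp_rot: [-1.391, 0.857, -0.866]
wrist_force: [0.9, 0.3, 0.9]
width: -0.001
5.525 [ 0.52225213 -0.03635828  0.13413059] [0.92935163 0.30168235 0.85255752] -0.0009498608190612135
225 [ 0.0158  0.0707 -0.0114] [ 0.0006  0.0309 -0.0008] [0.0159 0.071  0.0104]
231 [ 0.0211  0.0709 -0.0115] [ 0.0049  0.0306 -0.0008] [0.0266 0.0846 0.0111]
237 [ 0.0324  0.0851 -0.0122] [ 0.0099  0.032  -0.0008] [0.032  0.0842 0.0111]
243 [ 0.0372  0.0831 -0.0122] [ 0.0134  0.0298 -0.0008] [0.0374 0.0835 0.0112]
249 [ 0.0438  0.0851 -0.0123] [ 0.0182  0.0304 -0.0008] [0.0434 0.0843 0.0113]
255 [ 0.0492  0.0842 -0.0124] [ 0.0497  0.0854 -0.001 ] [0.0493 0.0844 0.0114]
261 [-0.0105 -0.0437 -0.0065] [-0.0105 -0.0437 -0.0007] [-0.0104 -0.0434  0.0057]
267 [-0.0106 -0.0495 -0.0063] [-0.01   -0.0484 -0.0006] [-0.0105 -0.0494  0.0054]
273 [-0.0105 -0.0546 -0.0061] [-0.0105 -0.0546 -0.0006] [-0.0106 -0.0547  0.0052]
279 [-0.0102 -0.059  -0.0059] [-0.0101 -0.0589 -0.0006] [-0.0105 -0.0594  0.0051]
285 [-0.0107 -0.0643 -0.0057] [-0.0111 -0.0651 -0.0006] [-0.0107 -0.0643  0.0049]
291 [-0.0109 -0.0689 -0.0055] [-0.0106 -0.0684 -0.0006] [-0.0109 -0.069   0.0047]
297 [-0.0107 -0.0727 -0.0054] [-0.0105 -0.0723 -0.0006] [-0.01   -0.0715  0.0046]
303 [-0.0118 -0.078  -0.0051] [-0.0086 -0.0734 -0.0006] [-0.0113 -0.0773  0.0044]
309 [-0.0112 -0.0807 -0.005 ] [-0.0047 -0.0714 -0.0006] [-0.0117 -0.0815  0.0042]
315 [-0.0117 -0.0847 -0.0049] [-0.0028 -0.0725 -0.0006] [-0.011  -0.0837  0.0041]
```

View pics/s4.png

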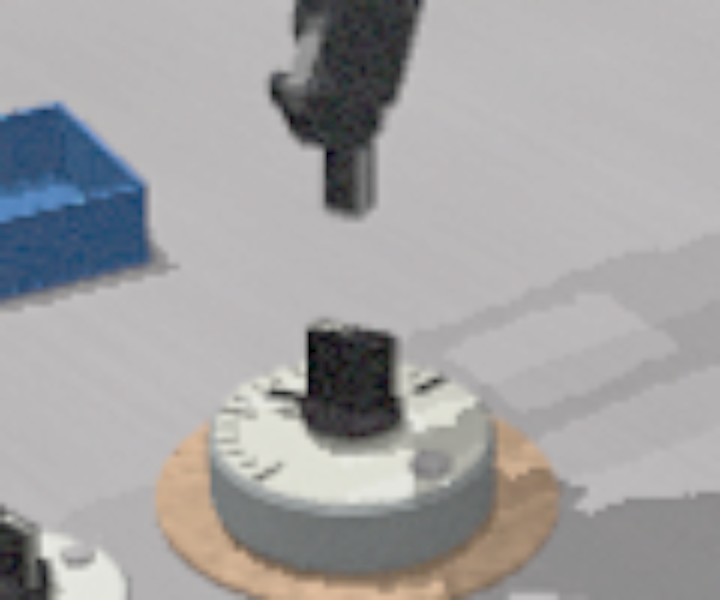

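View pics/w4.png

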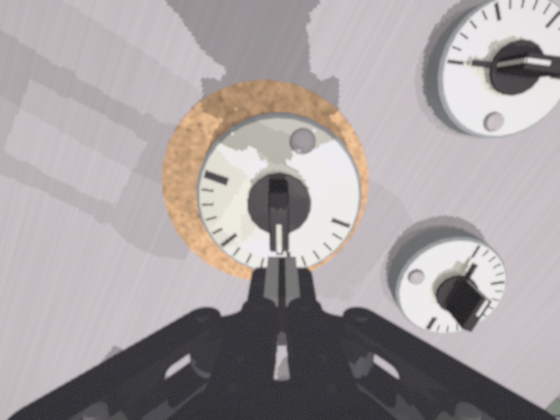

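```bash
python3 -m handwheel '[[0,0,0,0,0,0,0.4],[0,0,0,0,0,0,0.4],[0,0.03,0,0,0,0,0.4],[0,0.03,0,0,0,0,0.4],[0,0,0,0,0,0,0.4]]'
python3 - <<'E'
from h import *
s,c=grab('wrist');print(s['time'],s['tool_pos'],s['wrist_force'],s['width'])
im=c['image'][:,:,::-1];im=(255*(im/255.)**0.5).astype(np.uint8);cv2.imwrite('pics/w5.png',im)
def pts(u,v):
    z=c['z_map'][v,u]; p=np.linalg.inv(c['mtx'])@np.array([u,v,1.])*z; return (c['hand_eye']@np.r_[p,1])[:3].round(4)
for u in (231,236,241,245,322,327,332): print(u,[pts(u,v).tolist() for v in (256,260,264,268)])
E
```

```text
time: 6.25
tool_pos: [0.5164, -0.0357, 0.068]
tcp_rot: [-1.396, 0.868, -0.857]
wrist_force: [0.8, -0.1, -0.2]
width: 0.404
6.25 [ 0.51640449 -0.03570864  0.06795458] [ 0.794147   -0.14662074 -0.2357923 ] 0.40429158162832096
231 [[0.0172, 0.0176, -0.0336], [-0.0101, -0.0418, -0.0235], [-0.0109, -0.0474, -0.0226], [-0.0107, -0.0505, -0.0222]]
236 [[0.0174, 0.0178, -0.0303], [-0.0106, -0.0429, -0.021], [-0.0106, -0.0466, -0.0206], [-0.0107, -0.0506, -0.02]]
241 [[0.0169, 0.017, -0.0269], [-0.0107, -0.0431, -0.0188], [-0.0099, -0.0453, -0.0185], [-0.0106, -0.0504, -0.0179]]
245 [[0.018, 0.019, -0.0246], [-0.0085, -0.0388, -0.0175], [-0.0072, -0.0402, -0.0174], [-0.005, -0.04, -0.0175]]
322 [[0.0106, 0.0041, 0.0242], [-0.0103, -0.0423, 0.018], [-0.0102, -0.046, 0.0176], [-0.0104, -0.0501, 0.0171]]
327 [[0.0174, 0.0178, 0.0294], [-0.0105, -0.0426, 0.0202], [-0.0096, -0.0449, 0.02], [-0.0108, -0.0507, 0.0192]]
332 [[0.0175, 0.0182, 0.0327], [-0.0102, -0.0422, 0.0226], [-0.0102, -0.046, 0.022], [-0.0105, -0.0502, 0.0214]]
```

View pics/w5.png

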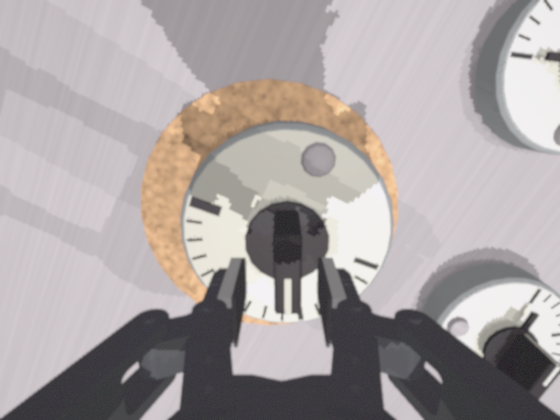

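```bash
python3 -m handwheel '[[0,0,0,0,0,0,0.4],[0,0,0,0,0,0,0.4],[0,0,0,0,0,0,0.4]]'
```

```text
time: 6.68
tool_pos: [0.5205, -0.0362, 0.0722]
tcp_rot: [-1.393, 0.86, -0.863]
wrist_force: [0.1, 0.2, -1.0]
width: 0.402
```

```bash
python3 -m handwheel '[[0,0.01,0,0,0,0,0.4],[0,0.01,0,0,0,0,0.4],[0,0.01,0,0,0,0,0.4],[0,0.004,0,0,0,0,0.4],[0,0,0,0,0,0,0.4],[0,0,0,0,0,0,0.4],[0,0,0,0,0,0,0.4]]'
python3 - <<'E'
from h import *
s,c=grab('wrist')
im=c['image'][:,:,::-1];im=(255*(im/255.)**0.5).astype(np.uint8);cv2.imwrite('pics/w6.png',im)
s,c=grab('scene');im=cv2.resize(c['image'][140:240,220:340],None,fx=6,fy=6)[:,:,::-1].copy();im=(255*(im/255.)**0.5).astype(np.uint8)
cv2.imwrite('pics/s6.png',im)
E
```

```text
time: 7.55
tool_pos: [0.5201, -0.0361, 0.0376]
tcp_rot: [-1.393, 0.861, -0.862]
wrist_force: [-0.1, -0.1, -0.1]
width: 0.404
```

View pics/w6.png

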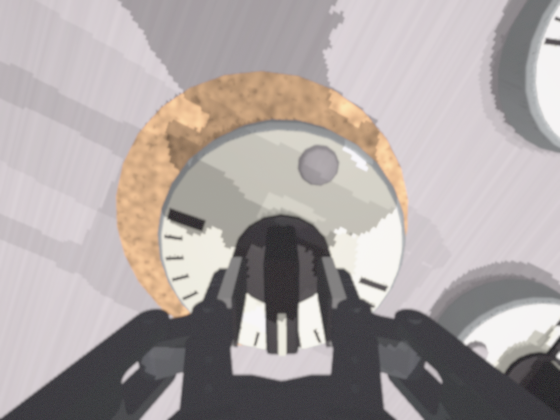

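View pics/s6.png

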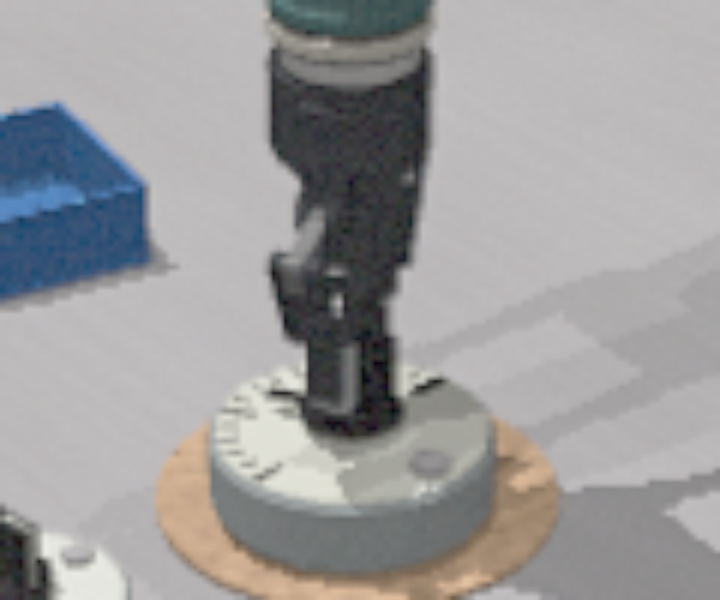

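```bash
python3 -m handwheel '[[0,0,0,0,0,0,0.25],[0,0,0,0,0,0,0.18],[0,0,0,0,0,0,0.1],[0,0,0,0,0,0,0],[0,0,0,0,0,0,0],[0,0,0,0,0,0,0]]' 60
python3 - <<'E'
from h import *
s,c=grab('top');print(s['tool_pos'],s['wrist_force'],s['torque'],s['q'][5])
E
```

```text
time: 8.4
tool_pos: [0.5199, -0.0361, 0.0373]
tcp_rot: [-1.393, 0.861, -0.862]
wrist_force: [0.1, 0.5, 1.6]
width: 0.153
[ 0.51989757 -0.03613789  0.03730271] [0.1144474  0.52491448 1.59713113] [-0.04602889 -0.0322619   0.04241201] -0.5801757742320138
```

```bash
python3 -m handwheel '[[0,0.001,0,0,0,0,0],[0,0.001,0,0,0,0,0],[0,0,0,0,0,0,0]]'; python3 -m handwheel '[[0,0.0005,0,0,0,0,0],[0,0.0005,0,0,0,0,0],[0,0,0,0,0,0,0]]'; python3 -m handwheel '[[0,0.0005,0,0,0,0,0],[0,0.0005,0,0,0,0,0],[0,0,0,0,0,0,0]]'
```

```text
time: 8.82
tool_pos: [0.5199, -0.0361, 0.0352]
tcp_rot: [-1.393, 0.861, -0.862]
wrist_force: [1.3, -0.4, 1.9]
width: 0.15
time: 9.2
tool_pos: [0.5199, -0.0361, 0.0342]
tcp_rot: [-1.393, 0.861, -0.862]
wrist_force: [1.5, -1.2, 2.7]
width: 0.15
time: 9.57
tool_pos: [0.5199, -0.0361, 0.0332]
tcp_rot: [-1.393, 0.861, -0.862]
wrist_force: [1.6, -1.3, 2.2]
width: 0.15
```

Still in the play (about 2–3 N). Continuing in half-millimetre steps.

```bash
python3 -m handwheel '[[0,0.0005,0,0,0,0,0],[0,0,0,0,0,0,0]]'; python3 -m handwheel '[[0,0.0005,0,0,0,0,0],[0,0,0,0,0,0,0]]';python3 -m handwheel '[[0,0.0005,0,0,0,0,0],[0,0,0,0,0,0,0]]'
```

```text
time: 9.82
tool_pos: [0.5199, -0.0361, 0.0327]
tcp_rot: [-1.393, 0.862, -0.862]
wrist_force: [1.3, -1.4, 2.9]
width: 0.151
time: 10.07
tool_pos: [0.5199, -0.0361, 0.0325]
tcp_rot: [-1.393, 0.861, -0.862]
wrist_force: [0.7, -1.0, 4.4]
width: 0.158
time: 10.32
tool_pos: [0.52, -0.0361, 0.0322]
tcp_rot: [-1.393, 0.861, -0.862]
wrist_force: [-1.2, -0.9, 6.2]
width: 0.152
```

```bash
python3 -m handwheel '[[0,0.0005,0,0,0,0,0],[0,0.0005,0,0,0,0,0],[0,0,0,0,0,0,0]]'; python3 -m handwheel '[[0,0.0005,0,0,0,0,0],[0,0,0,0,0,0,0],[0,0,0,0,0,0,0]]'
```

```text
time: 10.7
tool_pos: [0.52, -0.0361, 0.0317]
tcp_rot: [-1.393, 0.861, -0.862]
wrist_force: [-0.7, -0.1, 10.5]
width: 0.153
time: 11.08
tool_pos: [0.52, -0.0361, 0.0315]
tcp_rot: [-1.393, 0.861, -0.862]
wrist_force: [-2.3, 0.2, 11.2]
width: 0.152
```

```bash
python3 -m handwheel '[[0,0.0005,0,0,0,0,0],[0,0,0,0,0.04,0,0],[0,0,0,0,0.06,0,0],[0,0,0,0,0.06,0,0],[0,0,0,0,0.04,0,0],[0,0,0,0,0,0,0]]'
python3 - <<'E'
from h import *
s,c=grab('wrist');print(s['tool_pos'],s['wrist_force'],s['torque'],s['q'][5],s['width'])
im=c['image'][:,:,::-1];im=(255*(im/255.)**0.5).astype(np.uint8);cv2.imwrite('pics/w7.png',im)
v=topview(c,(0.5197,-0.0364),0.05);cv2.imwrite('pics/w7t.png',v[:,:,::-1])
E
```

```text
time: 11.82
tool_pos: [0.5199, -0.0361, 0.0312]
tcp_rot: [-1.322, 1.013, -1.013]
wrist_force: [-3.8, 0.1, 14.2]
width: 0.154
[ 0.51994492 -0.03613256  0.03120689] [-3.81465223  0.07649289 14.19883492] [-0.03539765  0.55335323  0.15381831] -0.3800913001960685 0.15413675922300385
```

View pics/w7t.png

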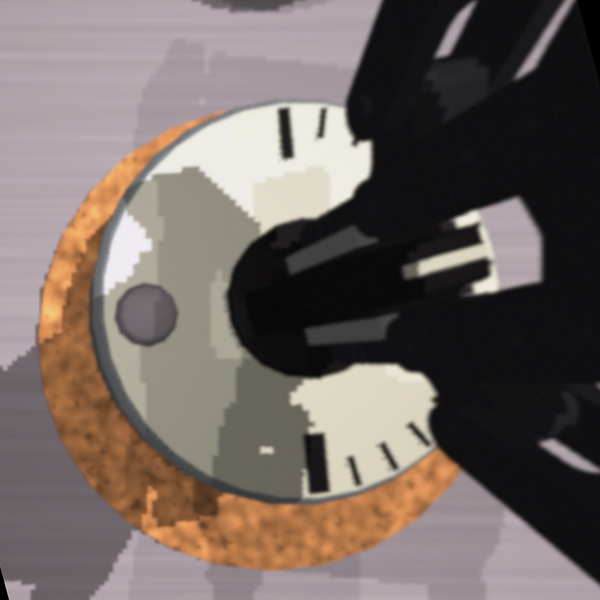

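```bash
python3 -m handwheel '[[0,0,0,0,0.08,0,0],[0,0,0,0,0.08,0,0],[0,0,0,0,0.08,0,0],[0,0,0,0,0.08,0,0],[0,0,0,0,0.08,0,0]]'; python3 -m handwheel '[[0,0,0,0,0.08,0,0],[0,0,0,0,0.08,0,0],[0,0,0,0,0.08,0,0],[0,0,0,0,0.08,0,0],[0,0,0,0,0,0,0]]'
```

```text
time: 12.5
tool_pos: [0.5199, -0.0361, 0.0312]
tcp_rot: [-1.14, 1.311, -1.311]
wrist_force: [-2.8, -0.1, 13.8]
width: 0.152
time: 13.12
tool_pos: [0.5198, -0.0361, 0.0312]
tcp_rot: [-0.957, 1.538, -1.538]
wrist_force: [-3.0, -0.2, 13.9]
width: 0.154
```

```bash

python3 - <<'E'
from h import *
s,c=grab('wrist');print(s['tool_pos'],s['wrist_force'],s['torque'],s['q'][5],s['width'])
v=topview(c,(0.5197,-0.0364),0.05);cv2.imwrite('pics/w8t.png',v[:,:,::-1])
E
```

```text
[ 0.51983267 -0.03606229  0.03117064] [-3.01344481 -0.18563368 13.89031638] [-0.03993224  0.63256796  0.05745877] 0.3403539381756654 0.15385395090507206
```

View pics/w8t.png

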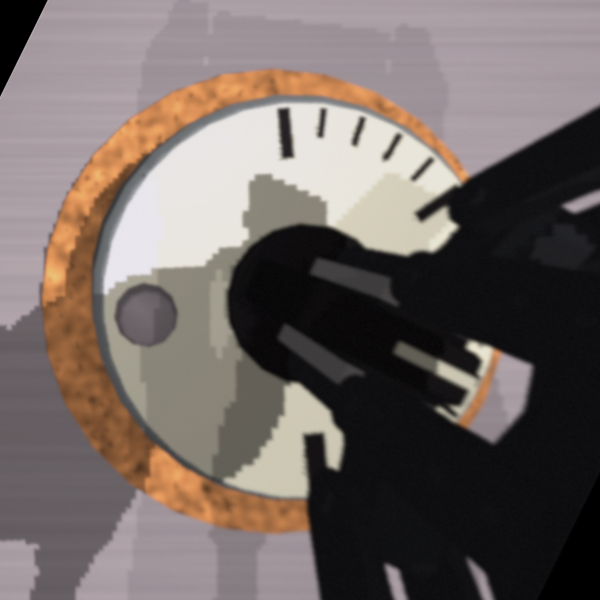

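```bash
python3 -m handwheel '[[0,0,0,0,0.1,0,0],[0,0,0,0,0.1,0,0],[0,0,0,0,0.1,0,0],[0,0,0,0,0.1,0,0],[0,0,0,0,0.1,0,0],[0,0,0,0,0.1,0,0]]'; python3 -m handwheel '[[0,0,0,0,0.1,0,0],[0,0,0,0,0.1,0,0],[0,0,0,0,0.1,0,0],[0,0,0,0,0.1,0,0],[0,0,0,0,0.1,0,0],[0,0,0,0,0.08,0,0],[0,0,0,0,0,0,0],[0,0,0,0,0,0,0]]'
python3 - <<'E'
from h import *
s,c=grab('wrist');print(s['tool_pos'],s['wrist_force'],s['torque'],s['q'][5],s['width'])
T=R.from_rotvec(s['tcp_rot']).as_matrix();print('heading',np.degrees(np.arctan2(T[1,0],T[0,0])))
v=topview(c,(0.5197,-0.0364),0.05);cv2.imwrite('pics/w9t.png',v[:,:,::-1])
s,c=grab('top');v=topview(c,(0.5197,-0.0364),0.05);cv2.imwrite('pics/t9t.png',v[:,:,::-1])
E
```

```text
time: 13.92
tool_pos: [0.5198, -0.036, 0.0312]
tcp_rot: [-0.505, 1.935, -1.935]
wrist_force: [-3.7, 0.4, 13.0]
width: 0.153
time: 14.92
tool_pos: [0.5198, -0.0358, 0.0312]
tcp_rot: [-0.072, -2.188, 2.187]
wrist_force: [-4.3, 0.4, 12.3]
width: 0.153
[ 0.51979468 -0.03584785  0.03118755] [-4.30602612  0.43299109 12.33206968] [0.11632817 0.55795756 0.07950345] 1.5197818368306766 0.15321835000851292
heading 176.20913068028827
```

View pics/w9t.png

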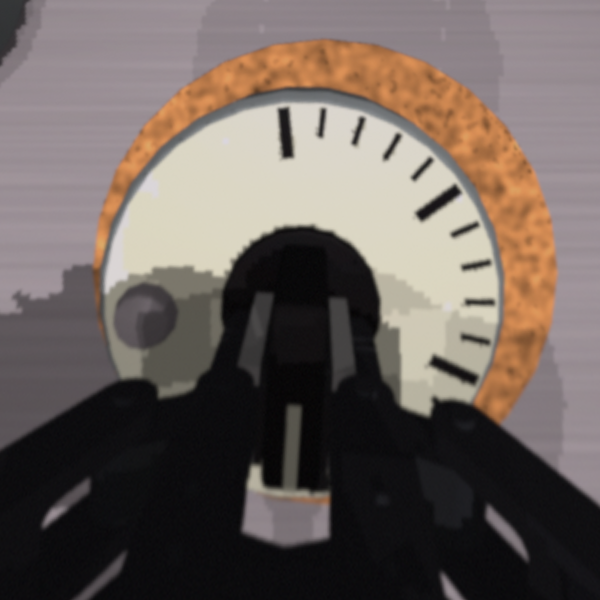

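View pics/t9t.png

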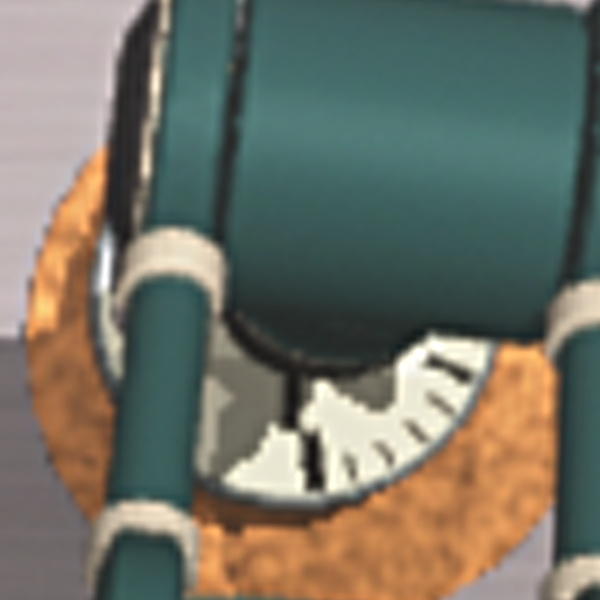

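```bash
python3 -m handwheel '[[0,0.0003,0,0,-0.04,0,0],[0,0,0,0,-0.1,0,0],[0,0,0,0,-0.1,0,0],[0,0,0,0,-0.1,0,0],[0,0,0,0,-0.1,0,0],[0,0,0,0,-0.1,0,0],[0,0,0,0,-0.1,0,0]]'; python3 -m handwheel '[[0,0,0,0,-0.1,0,0],[0,0,0,0,-0.1,0,0],[0,0,0,0,-0.1,0,0],[0,0,0,0,-0.1,0,0],[0,0,0,0,-0.1,0,0],[0,0,0,0,-0.06,0,0],[0,0,0,0,0,0,0],[0,0,0,0,0,0,0]]'
cat > look.py <<'E'
from h import *
import sys
k=sys.argv[1]
s,c=grab('wrist');print(s['time'],s['tool_pos'],s['wrist_force'],s['torque'],s['q'][5],s['width'])
T=R.from_rotvec(s['tcp_rot']).as_matrix();print('heading',np.degrees(np.arctan2(T[1,0],T[0,0])))
v=topview(c,(0.5197,-0.0364),0.05);cv2.imwrite(f'pics/w{k}t.png',(255*(v[:,:,::-1]/255.)**0.5).astype(np.uint8))
s,c=grab('top');v=topview(c,(0.5197,-0.0364),0.05);cv2.imwrite(f'pics/t{k}t.png',v[:,:,::-1])
E
python3 look.py 10
```

```text
time: 15.9
tool_pos: [0.5198, -0.036, 0.031]
tcp_rot: [-0.562, 1.894, -1.894]
wrist_force: [-2.9, 0.5, 15.4]
width: 0.151
time: 16.9
tool_pos: [0.5199, -0.0361, 0.0311]
tcp_rot: [-0.97, 1.524, -1.523]
wrist_force: [-3.6, 0.0, 14.9]
width: 0.155
16.9 [ 0.51986106 -0.03607188  0.03105594] [-3.57463822e+00  3.93787607e-03  1.48960466e+01] [ 0.02916443  0.65453637 -0.09175999] 0.3199735130519814 0.1551969670011927
heading -115.05057182426494
```

View pics/w10t.png

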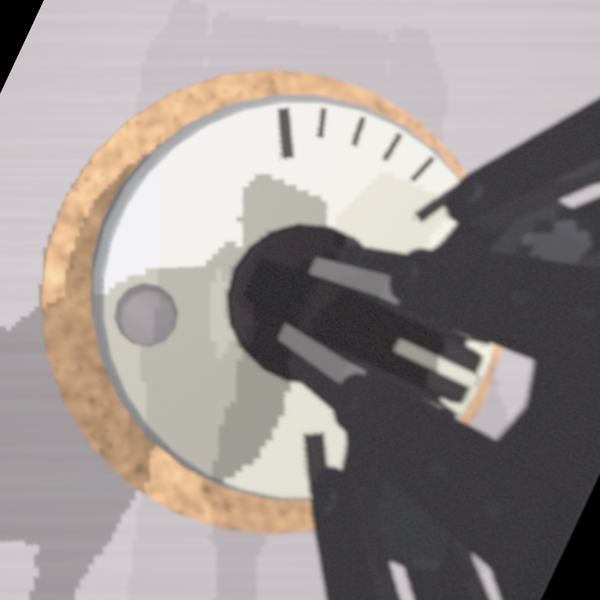

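View pics/t10t.png

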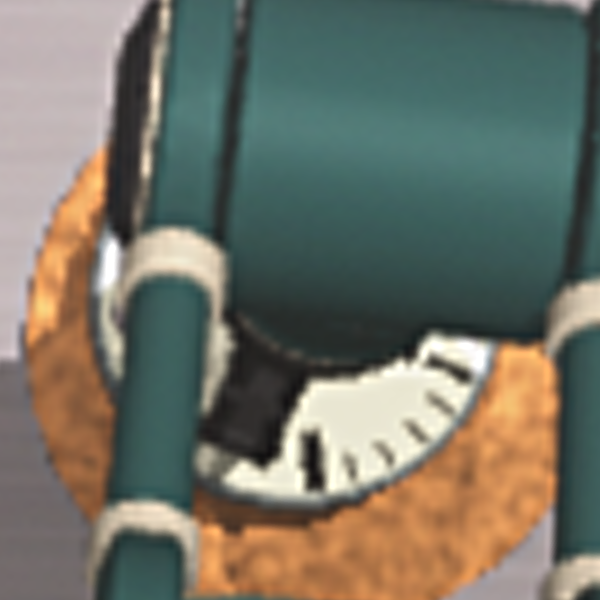

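```bash
python3 -m handwheel '[[0,-0.0005,0,0,0,0,0],[0,0,0,0,0,0,0.2],[0,0,0,0,0,0,0.3],[0,0,0,0,0,0,0.4],[0,0,0,0,0,0,0.4],[0,-0.01,0,0,0,0,0.4],[0,-0.03,0,0,0,0,0.4],[0,-0.03,0,0,0,0,0.4]]'; python3 -m handwheel '[[0,-0.04,0,0,0,0,0.4],[0,-0.03,0,0,0,0,0.4],[0,0,0,0,0,0,0.6],[0,0,0,0,0,0,1],[0,0,0,0,0,0,1]]'
python3 look.py 11
```

```text
time: 18.0
tool_pos: [0.5196, -0.0361, 0.101]
tcp_rot: [-0.97, 1.524, -1.523]
wrist_force: [-0.1, 0.1, -1.0]
width: 0.4
time: 18.62
tool_pos: [0.5184, -0.0359, 0.1682]
tcp_rot: [-0.972, 1.526, -1.522]
wrist_force: [0.2, 0.8, 0.1]
width: 0.986
18.625 [ 0.51842524 -0.03591413  0.16819088] [0.22858212 0.83183022 0.09907049] [ 0.08517815 -0.00806197 -0.02439574] 0.3198487425938307 0.9863553976775317
heading -115.03730712978356
```

View pics/w11t.png

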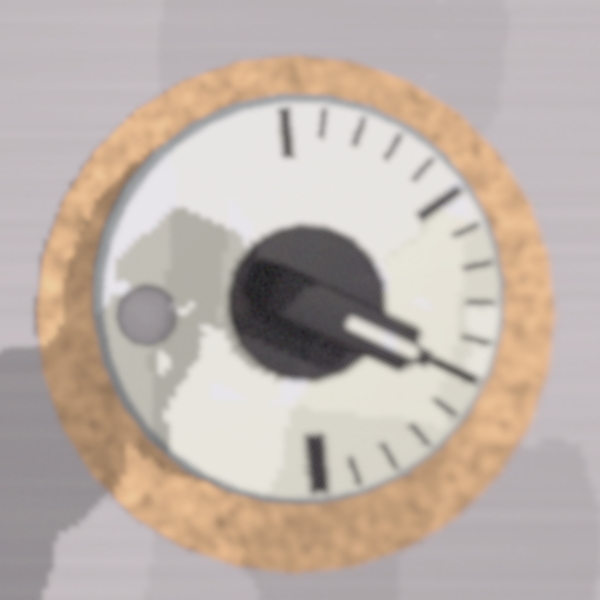

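```bash
python3 -m handwheel '[[0,-0.02,0,0,0,0,1],[0,0,0,0,0,0,1],[0,0,0,0,0,0,1],[0,0,0,0,0,0,1]]'
python3 - <<'E'
from h import *
s,c=grab('wrist')
v=topview(c,(0.5197,-0.0374),0.058,half=0.07,s=5500)[300:600,300:720];cv2.imwrite('pics/w12.png',cv2.resize((255*(v[:,:,::-1]/255.)**0.6).astype(np.uint8),None,fx=1.9,fy=1.9))
v=topview(c,(0.5197,-0.0364),0.05,s=4000,half=.075)
g=v.min(2); 
# tick radial angle profile at r 50..64mm about centre
m=(v.min(2)>110).astype(np.uint8); k=max(cv2.findContours(cv2.morphologyEx(m,cv2.MORPH_CLOSE,np.ones((9,9))),0,1)[0],key=cv2.contourArea)
ct=cv2.fitEllipse(cv2.convexHull(k));print(ct)
for name,r0,r1 in (('ticks',58,63),('10only',51,54),('nose',39,42),):
    cx,cy=300+0.8*4,300+0.2*4
    A=np.arange(-30,200,.1);r=np.arange(r0,r1,.25)*4
    a=np.radians(A)[:,None]
    X=(cx+r*np.sin(a)).astype(np.float32);Y=(cy-r*np.cos(a)).astype(np.float32)
    p=cv2.remap(g,X,Y,cv2.INTER_LINEAR).astype(float).mean(1)
    d=p<130; e=np.flatnonzero(np.diff(d.astype(int)))
    print(name,[(round(A[i],1),round(A[j],1)) for i,j in zip(e[::2],e[1::2])])
E
```

```text
time: 19.23
tool_pos: [0.519, -0.036, 0.1888]
tcp_rot: [-0.971, 1.525, -1.523]
wrist_force: [0.0, 0.2, -0.6]
width: 0.998
((303.1417236328125, 297.4326477050781), (534.8679809570312, 537.7299194335938), 170.22837829589844)
ticks [(np.float64(-7.4), np.float64(-3.8)), (np.float64(5.5), np.float64(7.2)), (np.float64(17.4), np.float64(19.3)), (np.float64(29.7), np.float64(31.2)), (np.float64(41.6), np.float64(43.1)), (np.float64(52.6), np.float64(56.1)), (np.float64(65.6), np.float64(67.6)), (np.float64(77.1), np.float64(79.9)), (np.float64(89.1), np.float64(91.8)), (np.float64(101.6), np.float64(104.0)), (np.float64(112.2), np.float64(117.0)), (np.float64(125.2), np.float64(127.8)), (np.float64(137.3), np.float64(140.2)), (np.float64(149.2), np.float64(152.2)), (np.float64(161.3), np.float64(164.2)), (np.float64(171.0), np.float64(178.7))]
10only [(np.float64(-7.7), np.float64(-3.3)), (np.float64(52.4), np.float64(56.3)), (np.float64(112.0), np.float64(117.2)), (np.float64(170.3), np.float64(179.7))]
nose [(np.float64(108.5), np.float64(123.2))]
```

View pics/w12.png

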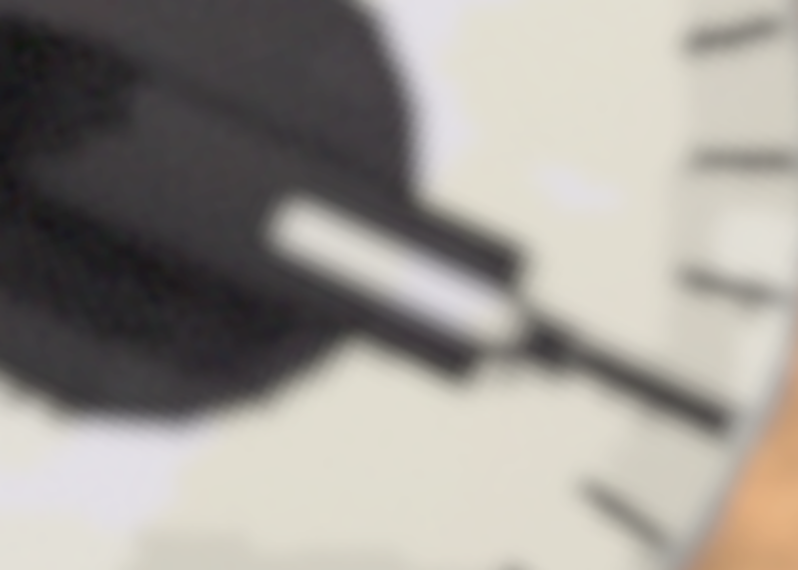

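```bash
python3 - <<'E'
from workcell import workorder,bot
print(workorder.finish_job(), bot.read_state()['time'])
E
```

```text
the job is handed in; nothing more can be done
the job is handed in; nothing more can be done
```

The timer is set: I wound the dial clockwise past the 15-minute mark, turned it back to the 10-minute mark, released it and handed the job in.

- **Turning:** I gripped the largest timer's dial (the one on the cork mat), pushed it in about 4.5 mm until it seated, and pressed with 12–15 N in every reading while turning. It went to about 9° past the top mark before I turned it back.
- **Last checks:** in the last wrist-camera view the pointer nose lines up with the 10-minute tick. Tool heading and picture disagree slightly: about 0.4° off by heading, about 1.2° (0.1 min) off by the bar in the image. The 0- and 15-minute marks were where they had been before turning, so the case did not move. The gripper ended open, well above the timer and touching nothing, with the clock at about 19 s. I did not move anything else.
- **What went wrong:** the first grasp closed on air above the dial, without any noticeable force. In the depth images the fingertips sit about 40 mm behind the reported TCP, which disagrees with the tool-frame description. I lowered the gripper by that amount and the second grasp held.

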